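# Take the depth of a heater block's probe well

### The job

Take the rod depth gauge from its stand, put its rod into the small probe well of the heating block and lower it gently until the rod bottoms, so that the block's face slides the brass collar up to the well's depth. Then draw the gauge straight out and hang it back in its stand, released, with the collar still showing that depth. Never press the gauge on the block or the well bottom with more than about 20 N, do not knock the heater or the stand with the gripper, and leave the vials in it, the beaker and the brown dropper bottle where they are.

Things in the scene. Friction and masses are not known exactly. Their poses are not given: they have to be found in the camera images.
- gauge: loose rod depth gauge, about 110 g, hanging upright in the stand. Origin: centre of the rod's tip (lower end); z up the rod. Steel rod 8 mm thick, z=0 to 78 mm, white nylon tip chamfered 1.8 mm, ringed every 5 mm; steel guard disc 36 mm wide, z=78 to 83; black square handle 16 x 16 mm, z=82 to 130, flats facing the gauge's x and y, 13 mm button on top to 134. Grip two flats of the handle
- gauge_tip (a point): centre of the rod's lower end; same axes as the gauge
- gauge_guard (a point): centre of the underside of the guard disc, 78 mm above the tip; same axes as the gauge
- collar (a joint): brass collar, 20 mm wide, 10 mm high, sliding on the rod with about 2.5 N of friction; it stays where it is left. Value in m: the collar's underside is 10 mm + value above the rod's tip, so the gauge reads 10 mm + value (up to 66 mm). It starts at 0 to 8 mm
- collar_face (a point): centre of the underside of the brass collar, on the rod's axis
- stand: fixed white stand: base 84 x 84 mm, four thin posts, top plate 74 x 74 x 8 mm, its top 98 mm above the worktop, with a plain 28 mm hole in the middle. Rod and collar pass down through the hole, the guard disc rests on the plate, the rod's tip then hangs 20 mm above the worktop. Origin: centre of the underside, z up
- stand_seat (a point): centre of the hole of the stand's top plate, at the plate's upper face (98 mm above the worktop)
- heater: fixed dry-block heater: white housing 156 x 146 mm, 62 mm high, and a drilled aluminium block 84 x 84 mm rising from it to 85 mm above the worktop. Origin: centre of the underside; front panel (dark window, dial, red rocker) at -x. Six 18 mm vial wells towards the back; the single small hole near the front edge is the probe well
- well_mouth (a point): centre of the mouth of the probe well, level with the block's upper face (85 mm above the worktop). A plain vertical hole 10 mm in diameter, 1 mm chamfer, flat metal bottom; its depth is unknown, between 26 and 44 mm. Axes as the heater's
- vial_red: vial with a red cap, 16 mm in diameter, 53 mm high, standing loose in a vial well of the block (left rear as seen from the front panel), about 20 mm of it showing; origin at the centre of its underside
- vial_blue: vial with a blue cap, 16 mm in diameter, 53 mm high, standing loose in a vial well of the block (right rear), about 20 mm of it showing; origin at the centre of its underside
- beaker: small glass beaker with a spout, 53 x 57 mm, 65 mm high, loose on the worktop; origin at the centre of its underside
- dropper: brown bottle with a white cap, 43 mm in diameter, 96 mm high, loose on the worktop; origin at the centre of its underside
Mind the look-alikes: they are no part of the job. What is shaped like the stand but pink is not meant.

How it is judged (in metres and radians):
On the way, in this order (a step that is already met when the one before it is completed fails the run):
1. the rod's tip is in the probe well, 6 mm or more below the block's face, rod upright (horizontal distance between gauge_tip and well_mouth below 0.003 m and z of gauge_tip in the frame of well_mouth below -0.006 m and angle between gauge's own z axis and vertical below 0.12 rad), for 0.05 s.
2. the rod stands on the bottom of the well (within 1 mm), upright, with the collar's underside on the block's face (within 1 mm) (horizontal distance between gauge_tip and well_mouth below 0.003 m and z of well_bottom in the frame of gauge_tip above -0.005 m and z of collar_face in the frame of well_mouth between -0.001 and 0.001 m and angle between gauge's own z axis and vertical below 0.06 rad), for 0.15 s.
At the end, for the whole second after the job is handed in: The gauge hangs at rest and upright in its stand, guard disc lying on the top plate (within 2 mm in height, 6 mm sideways, 3 degrees), released, and the collar shows the well's depth: 10 mm + collar value is within 1.3 mm of the depth from the block's face to the well's bottom (horizontal distance between gauge_guard and stand_seat below 0.006 m and z of gauge_guard in the frame of stand_seat between -0.002 and 0.002 m and angle between gauge's own z axis and vertical below 0.05 rad and linear speed of gauge below 0.02 m/s and ((z of well_bottom in the frame of well_mouth between -0.031001 and -0.029 m and value of joint collar between 0.0147 and 0.0183 m) or (z of well_bottom in the frame of well_mouth between -0.032001 and -0.031 m and value of joint collar between 0.0157 and 0.0193 m) or (z of well_bottom in the frame of well_mouth between -0.033001 and -0.032 m and value of joint collar between 0.0167 and 0.0203 m) or (z of well_bottom in the frame of well_mouth between -0.034001 and -0.033 m and value of joint collar between 0.0177 and 0.0213 m) or (z of well_bottom in the frame of well_mouth between -0.035001 and -0.034 m and value of joint collar between 0.0187 and 0.0223 m) or (z of well_bottom in the frame of well_mouth between -0.036001 and -0.035 m and value of joint collar between 0.0197 and 0.0233 m) or (z of well_bottom in the frame of well_mouth between -0.037001 and -0.036 m and value of joint collar between 0.0207 and 0.0243 m) or (z of well_bottom in the frame of well_mouth between -0.038001 and -0.037 m and value of joint collar between 0.0217 and 0.0253 m) or (z of well_bottom in the frame of well_mouth between -0.039001 and -0.038 m and value of joint collar between 0.0227 and 0.0263 m) or (z of well_bottom in the frame of well_mouth between -0.040001 and -0.039 m and value of joint collar between 0.0237 and 0.0273 m) or (z of well_bottom in the frame of well_mouth between -0.041001 and -0.04 m and value of joint collar between 0.0247 and 0.0283 m) or (z of well_bottom in the frame of well_mouth between -0.042001 and -0.041 m and value of joint collar between 0.0257 and 0.0293 m) or (z of well_bottom in the frame of well_mouth between -0.043001 and -0.042 m and value of joint collar between 0.0267 and 0.0303 m) or (z of well_bottom in the frame of well_mouth between -0.044001 and -0.043 m and value of joint collar between 0.0277 and 0.0313 m) or (z of well_bottom in the frame of well_mouth between -0.045001 and -0.044 m and value of joint collar between 0.0287 and 0.0323 m) or (z of well_bottom in the frame of well_mouth between -0.046001 and -0.045 m and value of joint collar between 0.0297 and 0.0333 m) or (z of well_bottom in the frame of well_mouth between -0.047001 and -0.046 m and value of joint collar between 0.0307 and 0.0343 m) or (z of well_bottom in the frame of well_mouth between -0.049001 and -0.047 m and value of joint collar between 0.0317 and 0.0353 m))); the robot touches nothing.
It fails at once if the gauge is pressed on the block or on the bottom of the well with more than 22 N (contact force between gauge and heater above 22 N or contact force between gauge and well_bottom above 22 N).
It fails at once if the robot itself knocks against the heater or the stand with more than 8 N (contact force between any of the arm, the fingers and heater above 8 N or contact force between any of the arm, the fingers and stand above 8 N).
It fails at once if a vial in the block is moved by more than 12 mm (distance of any of vial_red, vial_blue from where it was at the start of the episode above 0.012 m).
It fails at once if the beaker or the dropper bottle is moved by more than 15 mm (distance of any of beaker, dropper from where it was at the start of the episode above 0.015 m).
It also fails if it takes over 64 s, if anything falls off the work surface, if the arm or the gripper's body presses on something with over 40 N, if the wrist force passes 120 N, or if a joint passes its speed limit or range.

### The arm

A 6-joint arm with a two-finger parallel gripper is mounted at the origin on a cart in front of the work surface, level with it; the furniture and walls round the work are solid. World frame = base frame: x ahead of the robot, y to its left, z up, the work surface at z = 0. Lengths are in mm, angles in rad, forces in N, time in s.
With the tool pointing down it reaches from about 350 to 775 mm from the base axis. Payload 7.3 kg.
Tool frame: the origin (TCP) lies at the very end of the fingers, on their centre line; the grasp point (between the pads) lies 19 mm behind it; y points along the fingers, z is the direction in which the jaws open and shut, and the axes are right-handed (so a half turn about y gives the same grasp; the last joint's range is limited). The gripper opens to 92 mm and grips with 3 to 60 N. Pads are 19 mm wide; open, the fingers measure 130 mm over their backs; the gripper's body (75 mm by 190 mm) begins 47 mm behind the grasp point.
Start: joints at [1.139, 0.342, 1.524, -0, 1.275, -0.146], TCP at [147.995, 503.728, 226.741] pointing down, gripper open.
Joint ranges: [-2.53, 2.53], [-0.77, 2.02], [0.04, 2.7], [-1, 4.14], [0.28, 2.66], [-3.11, 3.11]. Speed limits (rad/s): [2.57, 2.57, 3.14, 3.14, 3.14, 3.14].

### API

Orientations are given as a rotation vector (axis times angle).
In Python, from rig import env gives the robot as it stands.
- The arm moves only by the tool send_rows, never from a script. Its argument "deltas" is one flat list of numbers, 6 for each row, row after row: the shift along the world's x, y, z scaled (see below), then the turn, a rotation vector about the world's x, y, z scaled (see below). In form: [x, y, z, ax, ay, az, x, y, z, ax, ay, az, ...]. A call has 1 to 5 rows; each row is the pose to reach, as a shift and turn from the pose commanded when the call began, turning the shorter way round; what a row does not reach only later rows make up. The controller multiplies each number of a shift by 20 cm and each number of a turn by pi rad. A row lasts 1/8 s, in which the tool goes at most 62.5 mm and 10.7 degrees, less where a joint would pass 70% of its speed; a pose out of reach is approached as far as the arm can. A call with a number of a shift or a turn outside -1 to 1 is refused whole. A call with a gripper value outside its range is refused whole. "gripper" is the opening, from -1 (shut) to 1 (fully open), set as the call begins (left out, the last holds). The fingers move at their own pace and stop on an object; "grip_force" is the grip in N (left out, the last holds). Time passes only in rows, so rows that repeat a pose let the fingers close. It gives the time, the measured TCP pose, the force and the opening at its end, in the units of the state.
- env.sense(): the state, without advancing time (a new reading comes with each control period).
- env.snapshot(name): name is "scene" or "top"; returns (picture, depth): 400x640x3 uint8, blue, green, red; 400x640 float32, mm along the optical axis (not along the pixel's ray), 0 where there is no reading.
- env.calibration(name): a dict with "vertical_fov" (degrees; the focal length in pixels is half the picture's height over the tangent of half this angle, whatever the lens; pixels are square), "cx", "cy" (the principal point, pixels), "D" ([k1, k2, p1, p2, k3] as OpenCV has them; the pictures are not rectified), "world_to_cam" (4x4, takes a point from world to camera coordinates). Camera axes: x right, y up, looking along -z (the intrinsics and any distortion apply to the point x, -y, -z); pixel columns grow to the right and rows downward; lengths in mm; the calibration is good to about 2 mm. A picture is of the moment at which its call begins. calibration takes no time and is no camera call.
- env.hand_in(): hands the job in, once; it reports no verdict.
The state is a dict: "time": time; "q": joint angles; "dq": joint speeds; "joint_efforts": joint torques, N m; "tcp_pos": TCP position; "eef_rot": TCP orientation; "contact_force": force on the tool from outside, world axes, zero at the start; "torque": the same for the moment, N m; "width": finger opening in mm.
Only numpy, scipy, OpenCV 4.12 (cv2) and the standard library are available. Lean on these libraries where they do the work, as an engineer would, in place of code of your own. Each camera call takes 0.05 s, during which the arm holds its last target.

## Working session

There is one attempt and no reset: what is moved stays moved. The work goes in short steps, Python scripts to look and compute and a tool call to move; the robot and the scene stay as the last step left them, time stands still between calls to the robot, and variables do not carry over. Pictures are saved under pics/ and viewed, and the job is handed in when it is done.

Besides the shell and the picture viewer there is one more tool, called after "Request:" as name(argument=value, ...) on one line, values as JSON. send_rows: Moves the arm, as the interface text tells. Shifts and turns lie within -1 to 1; 1 stands for 20 cm of shift or pi rad of turn. Its arguments: {"type":"object","properties":{"deltas":{"type":"array"},"gripper":{"type":"number"},"grip_force":{"type":"number"}},"required":["deltas"]}

```bash
mkdir -p pics
cat > h.py <<'E'
import numpy as np, cv2
from rig import env
def snap(n,tag):
    im,d=env.snapshot(n); im=np.array(im);cv2.imwrite(f'pics/{tag}.png',im); np.save(f'pics/{tag}.npy',d); return im,d
def cal(n):
    c=env.calibration(n); f=200/np.tan(np.radians(c['vertical_fov'])/2)
    K=np.array([[f,0,c['cx']],[0,f,c['cy']],[0,0,1]]); return K,np.array(c['D'],float),np.array(c['world_to_cam'])
def ray(n,u,v):
    K,D,T=cal(n); p=cv2.undistortPoints(np.array([[[u,v]]],float),K,D)[0,0]
    return np.array([p[0],-p[1],-1.]),T
def depthpt(n,u,v,z):
    r,T=ray(n,u,v); return (np.linalg.inv(T)@np.r_[r*z,1])[:3]
def planept(n,u,v,h):
    r,T=ray(n,u,v); Ti=np.linalg.inv(T); o=Ti[:3,3]; d=Ti[:3,:3]@r
    return o+d*(h-o[2])/d[2]
def proj(n,P):
    K,D,T=cal(n); P=np.atleast_2d(P).astype(float); c=(T[:3,:3]@P.T).T+T[:3,3]; c=c*[1,-1,-1]
    return cv2.projectPoints(c,np.zeros(3),np.zeros(3),K,D)[0][:,0]
E
python3 - <<'E'
from h import *
for n in('scene','top'):
    snap(n,n+'0'); K,D,T=cal(n); print(n,K[0,0],K[:2,2],D,np.linalg.inv(T)[:3].round(3).tolist())
print(env.sense())
E
```

```text
scene 431.36545939152774 [321.39916666 200.88594281] [0.03771554 0.         0.         0.         0.        ] [[0.851, 0.255, -0.459, 193.417], [-0.525, 0.421, -0.739, -462.822], [0.004, 0.87, 0.492, 501.059]]
top 402.3271242812714 [316.35985641 196.85445447] [-0.0343473  0.         0.         0.         0.       ] [[0.017, 0.998, -0.065, 547.429], [-1.0, 0.016, -0.025, 150.884], [-0.024, 0.065, 0.998, 952.553]]
{'time': 0.1, 'q': array([ 1.13896623e+00,  3.42627918e-01,  1.52491603e+00, -1.45954940e-05,
        1.27542218e+00, -1.45978599e-01]), 'dq': array([-0.00207097, -0.00034117, -0.0018863 ,  0.00097562,  0.00121771,
       -0.00336143]), 'joint_efforts': array([ 2.12741172e-03, -4.32007670e+01, -2.44693440e+01,  7.21182232e-02,
        5.26067102e-02, -1.01691769e-04]), 'tcp_pos': array([147.85285417, 503.3663119 , 226.12941853]), 'eef_rot': array([-1.56044883,  0.22470411, -0.2241087 ]), 'contact_force': array([0.24958868, 0.27216286, 0.55883594]), 'torque': array([-0.00196977,  0.04172148, -0.01130236]), 'width': 91.91431232838777}
```

View pics/scene0.png

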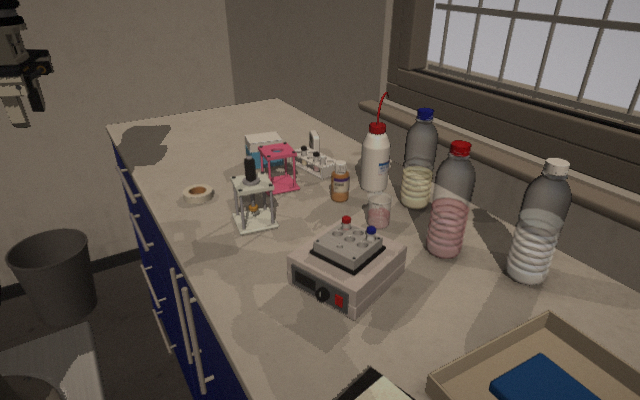

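View pics/top0.png

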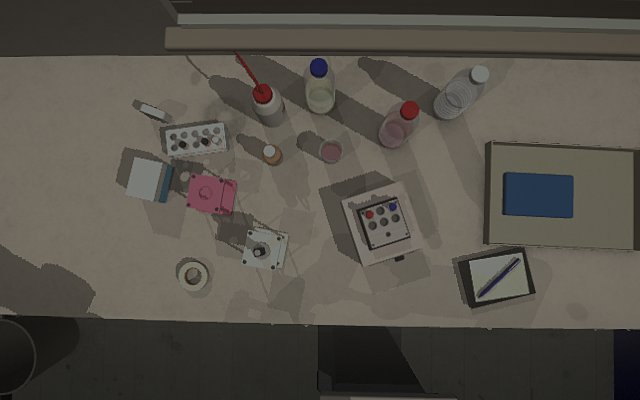

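Candidates: the white stand with the black-handled gauge is at top (262,250) / scene (252,190), and the pink stand is at top (212,195) / scene (279,165), so I choose the white one. The heater is at top (383,222). Next I'll look at close crops.

Run:
```python
import cv2,numpy as np
t=cv2.imread('pics/top0.png');s=cv2.imread('pics/scene0.png')
g=lambda a:np.clip(255*(a/255.)**.6,0,255).astype('u1')
a=cv2.resize(g(t[215:285,230:300]),(390,390),interpolation=cv2.INTER_CUBIC)
b=cv2.resize(g(t[180:270,340:430]),(390,390),interpolation=cv2.INTER_CUBIC)
cv2.imwrite('pics/c1.png',np.hstack([a,b]))
a=cv2.resize(g(s[145:240,220:300]),(400,475),interpolation=cv2.INTER_CUBIC)
b=cv2.resize(g(s[210:305,310:390]),(400,475),interpolation=cv2.INTER_CUBIC)
cv2.imwrite('pics/c2.png',np.hstack([a,b]))
```

```text
(no output)
```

View pics/c1.png

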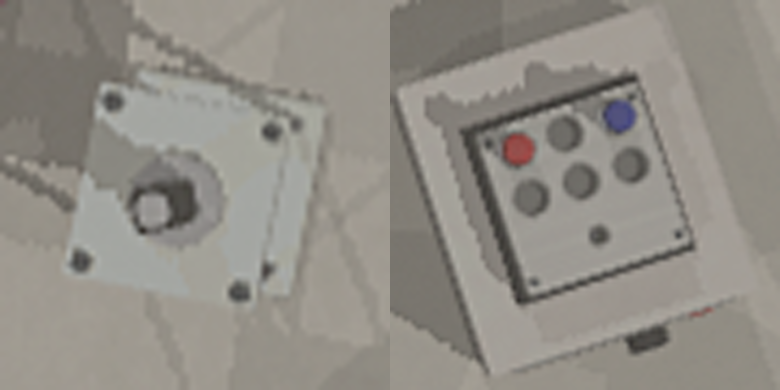

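View pics/c2.png

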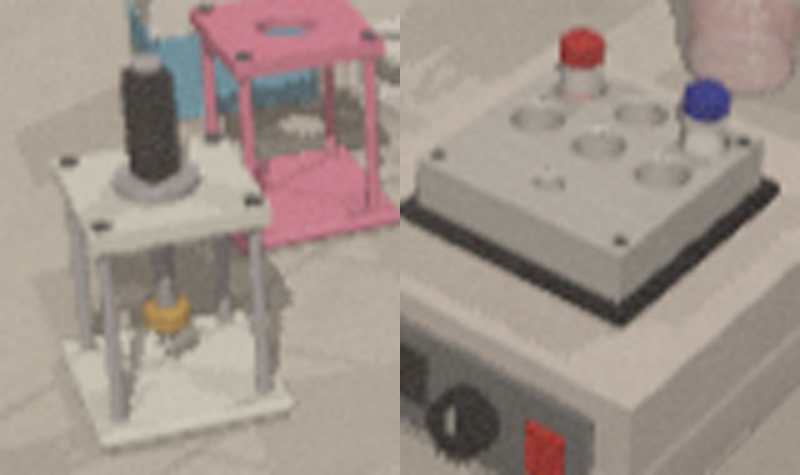

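Run:
```python
from h import *
from scipy.spatial.transform import Rotation as R
tc=lambda x,y:(x/5.571+230-.4,y/5.571+215-.4)
th=lambda x,y:((x-390)/4.333+340-.4,y/4.333+180-.4)
sc=[(113,101),(272,131),(239,291),(81,261)]
P=np.array([planept('top',*tc(*c),98) for c in sc]);print('stand',P.round(1).tolist(),P.mean(0)); 
print('button',planept('top',*tc(153,212),154))
print('well',planept('top',*th(599,235),85))
H=np.array([planept('top',*th(*c),85) for c in [(489,145),(631,98),(679,235),(534,283)]]);print(H.round(1).tolist(),H.mean(0))
d=np.diff(np.vstack([H,H[:1]]),axis=0);print(np.degrees(np.arctan2(d[:,1],d[:,0])))
d=np.diff(np.vstack([P,P[:1]]),axis=0);print(np.degrees(np.arctan2(d[:,1],d[:,0])))
ss=lambda x,y:(x/5+220-.4,y/5+145-.4)
S=np.array([planept('scene',*ss(*c),98) for c in[(69,162),(205,136-0),(254,202),(101,227)]]);print('standS',S.round(1).tolist(),S.mean(0))
print('buttonS',planept('scene',*ss(146,61),154))
print('wellS',planept('scene',(548-400)/5+310-.4,183/5+210-.4,85))
D=np.load('pics/top0.npy');
u,v=tc(153,212);print(depthpt('top',u,v,D[round(v),round(u)]),[depthpt('top',*th(*p),D[round(th(*p)[1]),round(th(*p)[0])]).round(1) for p in [(599,210),(560,235)]])
print(R.from_rotvec(env.sense()['eef_rot']).as_matrix().round(3))
t=cv2.imread('pics/top0.png');s=cv2.imread('pics/scene0.png')
g=lambda a:np.clip(255*(a/255.)**.5,0,255).astype('u1')
a=cv2.resize(g(t[238:263,248:273]),(400,400),interpolation=cv2.INTER_NEAREST)
b=cv2.resize(g(s[152:190,235:265]),(400,507),interpolation=cv2.INTER_NEAREST)[:400]
cv2.imwrite('pics/c3.png',np.hstack([a,b]))
```

```text
stand [[524.3, 312.3, 98.0], [514.1, 251.1, 98.0], [453.3, 262.3, 98.0], [463.4, 322.9, 98.0]] [488.77367667 287.16827816  98.        ]
button [486.74282638 286.35883509 154.        ]
well [526.88969014  17.94898627  85.        ]
[[570.5, 72.7, 85.0], [595.0, 2.5, 85.0], [527.5, -21.5, 85.0], [502.7, 49.8, 85.0]] [548.93199828  25.8828965   85.        ]
[ -70.77454888 -160.37623553  109.19188358   18.67312381]
[-99.50770689 169.55511989  80.60527866  -9.89573254]
standS [[464.9, 324.5, 98.0], [524.1, 318.2, 98.0], [515.2, 251.6, 98.0], [454.0, 263.4, 98.0]] [489.56987402 289.44626069  98.        ]
buttonS [487.07887912 284.50114642 154.        ]
wellS [526.60349873  17.3607507   85.        ]
[486.80870485 286.21176871 154.86687727] [array([539.2,  18. ,  85. ]), array([526.5,  37. ,  83.1])]
[[ 0.959 -0.001  0.282]
 [-0.282 -0.001  0.959]
 [-0.    -1.    -0.001]]
```

View pics/c3.png

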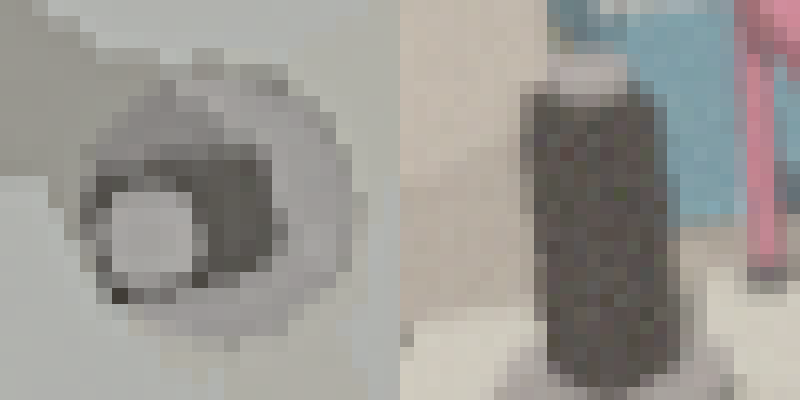

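```bash
cat > fit.py <<'E'
from h import *
from scipy.optimize import minimize
S=8
def render(n,x,y,yaw,roi,z0=103,z1=150):
    u0,v0,w,h=roi
    c,s=np.cos(yaw),np.sin(yaw); m=np.zeros((h*S,w*S),np.uint8)
    def hull(P,val):
        p=proj(n,P); p=((p-[u0-.5,v0-.5])*S); cv2.fillConvexPoly(m,cv2.convexHull(p.astype(np.float32)).round().astype(int).reshape(-1,2),val)
    hull([[x+c*a-s*b,y+s*a+c*b,z] for a in(-8,8) for b in(-8,8) for z in(z0,z1)],1)
    t=np.linspace(0,2*np.pi,24)
    hull([[x+6.5*np.cos(q),y+6.5*np.sin(q),z] for q in t for z in(z1,z1+4)],0)
    return cv2.resize(m.astype(np.float32),(w,h),interpolation=cv2.INTER_AREA)
if __name__=='__main__':
  rois={'top':(246,236,30,28),'scene':(235,150,30,45)}
  for n in rois:
    u,v,w,h=rois[n]; im=cv2.imread(f'pics/{n}0.png').astype(float)[v:v+h,u:u+w].mean(2)
    def cost(p,yaw):
        m=render(n,p[0],p[1],yaw,rois[n])
        # dark inside, fit two level
        A=np.c_[m.ravel(),1-m.ravel()]; tgt=np.minimum(im,{'top':110,'scene':90}[n]).ravel(); s=np.linalg.lstsq(A,tgt,rcond=None)[0]
        return ((A@s-tgt)**2).mean()
    for d in range(-44,46,8):
        r=minimize(cost,[487,286],args=(np.radians(d),),method='Nelder-Mead',options=dict(initial_simplex=[[484,283],[491,285],[486,290]],xatol=.1)); print(n,d,r.x.round(1),round(r.fun,2))
E
python3 fit.py
```

```text
top -44 [487.6 287.6] 184.45
top -36 [487.7 287.5] 190.14
top -28 [487.7 287.5] 190.18
top -20 [487.6 287.6] 182.61
top -12 [487.7 287.5] 170.29
top -4 [487.7 287.3] 155.69
top 4 [487.5 287.2] 139.08
top 12 [487.6 287.2] 133.14
top 20 [487.7 287.4] 146.87
top 28 [487.5 287.5] 163.25
top 36 [487.7 287.4] 172.29
top 44 [487.5 287.4] 181.42
scene -44 [488.6 289.1] 58.93
scene -36 [488.3 288.4] 58.76
scene -28 [488.3 288.7] 82.36
scene -20 [487.7 288.7] 107.68
scene -12 [488.1 288.5] 69.27
scene -4 [488.3 288.4] 55.22
scene 4 [488.3 288.6] 58.99
scene 12 [488.3 288.8] 69.0
scene 20 [488.4 288.8] 74.27
scene 28 [488.6 288.6] 73.54
scene 36 [488.6 288.5] 69.04
scene 44 [488.4 288.4] 60.39
```

Request:
send_rows(deltas=[0.25, -0.16, 0, 0, 0, 0.04, 0.5, -0.32, 0, 0, 0, 0.08, 0.75, -0.48, 0, 0, 0, 0.12, 0.9, -0.6, 0, 0, 0, 0.141, 0.9, -0.6, 0, 0, 0, 0.141], gripper=1, grip_force=15)

```text
time: 0.72
tcp_pos: [329.7, 382.1, 226.3]
eef_rot: [-1.568, -0.12, 0.121]
contact_force: [0.1, 0.5, 0.1]
width: 91.7
```

Request:
send_rows(deltas=[0.25, -0.15, 0, 0, 0, 0, 0.5, -0.3, 0, 0, 0, 0, 0.799, -0.48, 0, 0, 0, 0, 0.799, -0.48, -0.15, 0, 0, 0, 0.799, -0.48, -0.15, 0, 0, 0])

```text
time: 1.35
tcp_pos: [486.3, 287.4, 194.3]
eef_rot: [-1.569, -0.118, 0.127]
contact_force: [-0.7, -0.1, 0.1]
width: 92.0
```

Run:
```python
from h import *
from scipy.spatial.transform import Rotation as R
s=env.sense();print(s['time'],s['tcp_pos'],s['q'].round(2),s['contact_force']);print(R.from_rotvec(s['eef_rot']).as_matrix().round(3))
snap('scene','s1')
a=cv2.imread('pics/s1.png')[100:260,160:340];cv2.imwrite('pics/s1c.png',cv2.resize(a,(720,640))[:600])
```

```text
1.35 [486.28917329 287.44800685 194.33612088] [ 0.4   0.44  1.46  0.    1.25 -1.33] [-0.66691045 -0.06988476  0.14779266]
[[ 0.988 -0.006 -0.155]
 [ 0.155 -0.002  0.988]
 [-0.006 -1.    -0.001]]
```

View pics/s1c.png

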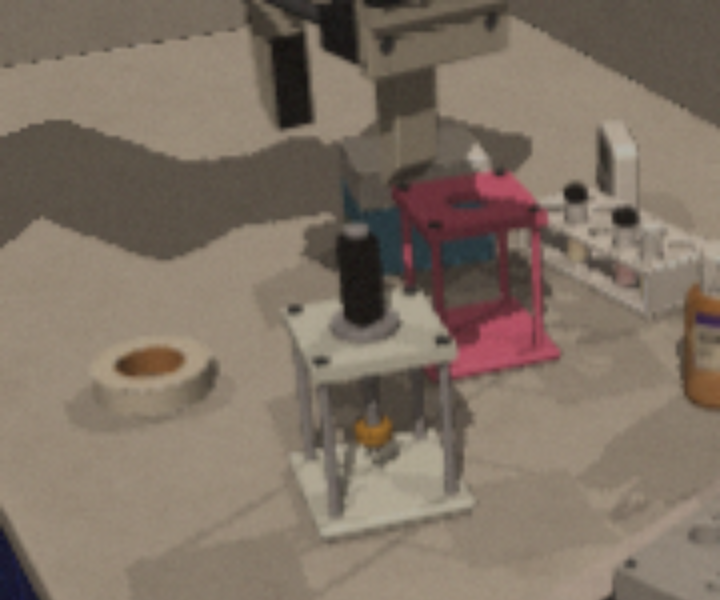

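The fingers straddle the handle, which is at crop (360,280), and the pads are clear of it. Now I'll lower and grip.

Request:
send_rows(deltas=[0, 0, -0.15, 0, 0, 0, 0, 0, -0.3, 0, 0, 0, 0, 0, -0.41, 0, 0, 0, 0, 0, -0.41, 0, 0, 0, 0, 0, -0.41, 0, 0, 0])

```text
time: 2.02
tcp_pos: [488.1, 288.9, 116.5]
eef_rot: [-1.566, -0.126, 0.122]
contact_force: [0.2, -0.0, 0.6]
width: 91.7
```

Request:
send_rows(deltas=[0, 0, 0, 0, 0, 0, 0, 0, 0, 0, 0, 0, 0, 0, 0, 0, 0, 0, 0, 0, 0, 0, 0, 0, 0, 0, 0, 0, 0, 0], gripper=-1, grip_force=20)

```text
time: 2.65
tcp_pos: [487.8, 287.7, 114.7]
eef_rot: [-1.567, -0.123, 0.123]
contact_force: [-0.3, 0.8, -0.5]
width: 46.2
```

Request:
send_rows(deltas=[0, 0, 0, 0, 0, 0, 0, 0, 0, 0, 0, 0, 0, 0, 0, 0, 0, 0, 0, 0, 0, 0, 0, 0, 0, 0, 0, 0, 0, 0])

```text
time: 3.28
tcp_pos: [487.8, 287.7, 114.7]
eef_rot: [-1.567, -0.123, 0.123]
contact_force: [1.0, 0.0, -0.0]
width: 16.2
```

Request:
send_rows(deltas=[0, 0, 0, 0, 0, 0, 0, 0, 0, 0, 0, 0, 0, 0, 0.05, 0, 0, 0, 0, 0, 0.05, 0, 0, 0, 0, 0, 0.05, 0, 0, 0])

```text
time: 3.9
tcp_pos: [487.8, 287.8, 124.9]
eef_rot: [-1.567, -0.124, 0.123]
contact_force: [-0.5, -0.3, -0.8]
width: 16.2
```

Run:
```python
from h import *
s=env.sense();print(s['time'],s['tcp_pos'],s['width'],s['contact_force'])
snap('scene','s2')
a=cv2.imread('pics/s2.png')[100:260,160:340];cv2.imwrite('pics/s2c.png',cv2.resize(a,(675,600)))
```

```text
3.9 [487.83269833 287.77868786 124.9294341 ] 16.245599155752597 [-0.4575333  -0.26936817 -0.79507363]
```

View pics/s2c.png

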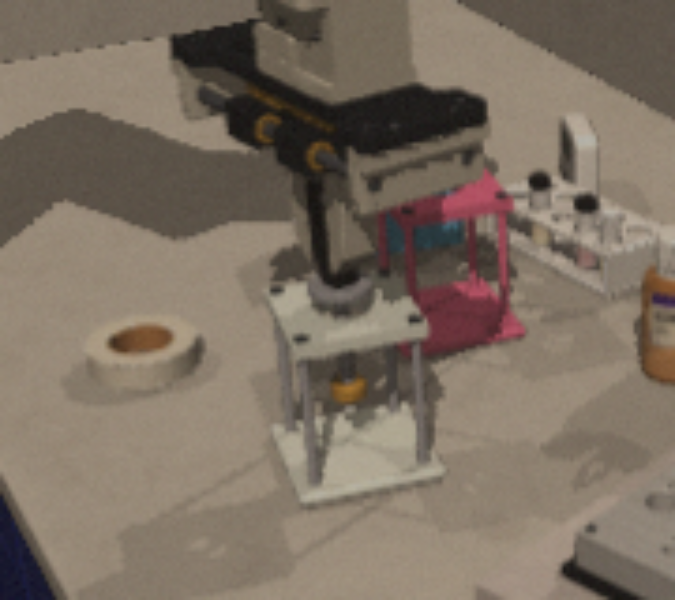

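The gauge is held: its guard at crop (342,292) is clear of the plate. I'll lift it and carry it over the block.

Request:
send_rows(deltas=[0, 0, 0.15, 0, 0, 0, 0, 0, 0.3, 0, 0, 0, 0, 0, 0.45, 0, 0, 0, 0, 0, 0.45, 0, 0, 0, 0, 0, 0.45, 0, 0, 0])

```text
time: 4.58
tcp_pos: [487.2, 287.5, 213.5]
eef_rot: [-1.568, -0.122, 0.125]
contact_force: [-0.1, 0.3, -1.3]
width: 16.2
```

Request:
send_rows(deltas=[0.03, -0.15, 0, 0, 0, 0, 0.06, -0.35, 0, 0, 0, 0, 0.1, -0.55, 0, 0, 0, 0, 0.12, -0.75, 0, 0, 0, 0, 0.12, -0.85, 0, 0, 0, 0])

```text
time: 5.2
tcp_pos: [511.2, 115.7, 212.9]
eef_rot: [-1.568, -0.12, 0.125]
contact_force: [-1.2, -0.2, -0.6]
width: 16.2
```

Request:
send_rows(deltas=[0.03, -0.15, 0, 0, 0, 0, 0.06, -0.35, 0, 0, 0, 0, 0.075, -0.45, 0, 0, 0, 0, 0.075, -0.5, 0, 0, 0, 0, 0.075, -0.5, 0, 0, 0, 0])

```text
time: 5.82
tcp_pos: [526.3, 17.6, 213.9]
eef_rot: [-1.567, -0.121, 0.124]
contact_force: [-0.3, -0.3, -0.5]
width: 16.2
```

Request:
send_rows(deltas=[0, 0, -0.05, 0, 0, 0, 0, 0, -0.05, 0, 0, 0, 0, 0, -0.05, 0, 0, 0, 0, 0, -0.05, 0, 0, 0])

```text
time: 6.32
tcp_pos: [526.9, 18.0, 204.9]
eef_rot: [-1.567, -0.124, 0.123]
contact_force: [-0.2, 0.0, -1.8]
width: 16.4
```

Run:
```python
from h import *
s=env.sense();print(s['time'],s['tcp_pos'],s['width'],s['contact_force'])
a,_=snap('scene','s3');b,_=snap('top','t3')
g=lambda a:np.clip(255*(a/255.)**.6,0,255).astype('u1')
cv2.imwrite('pics/s3c.png',np.hstack([cv2.resize(g(a[170:290,300:400]),(500,600),interpolation=cv2.INTER_CUBIC),cv2.resize(g(b[180:270,355:400]),(300,600),interpolation=cv2.INTER_CUBIC)]))
```

```text
6.325 [526.89236735  18.01537832 204.91927668] 16.425339406529837 [-0.1919436   0.0336914  -1.81625905]
```

View pics/s3c.png

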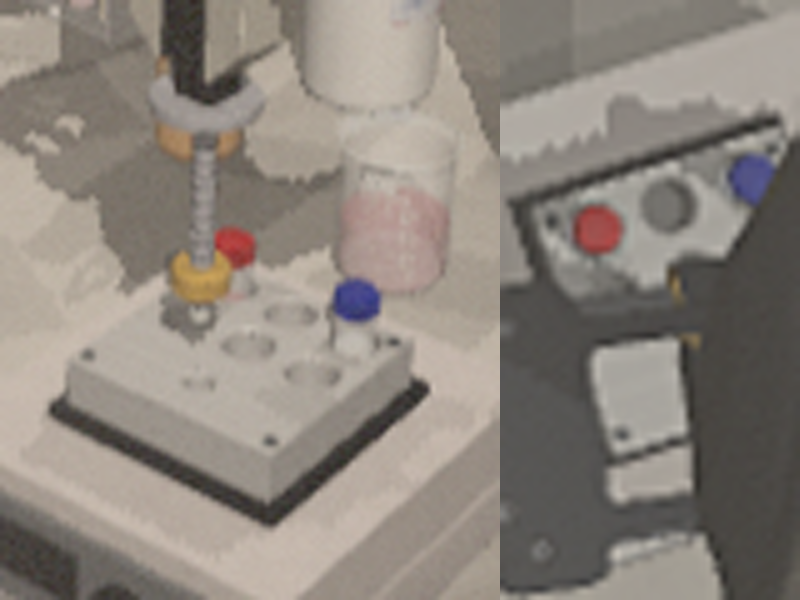

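Request:
send_rows(deltas=[0, 0, -0.05, 0, 0, 0, 0, 0, -0.1, 0, 0, 0, 0, 0, -0.1, 0, 0, 0, 0, 0, -0.1, 0, 0, 0])

```text
time: 6.92
tcp_pos: [526.9, 17.7, 184.7]
eef_rot: [-1.567, -0.123, 0.123]
contact_force: [0.0, 0.2, -1.5]
width: 16.1
```

Run:
```python
from h import *
s=env.sense();print(s['time'],s['tcp_pos'],s['width'],s['contact_force'])
a,_=snap('scene','s4')
g=lambda a:np.clip(255*(a/255.)**.6,0,255).astype('u1')
cv2.imwrite('pics/s4c.png',np.hstack([cv2.resize(g(a[190:265,320:370]),(400,600),interpolation=cv2.INTER_CUBIC)]+[cv2.resize(g(cv2.imread('pics/scene0.png')[190:265,320:370]),(400,600),interpolation=cv2.INTER_CUBIC)]))
zt=s['tcp_pos'][2]-94.7
for x,y in((526.9,18),(529.9,18),(526.9,21)):
  print(x,y,((proj('scene',[[x,y,zt+h] for h in(0,10,20,60,78)])-[320,190]+.5)*8).round(0).tolist())
print(((proj('scene',[[526.8,17.7,85]])-[320,190]+.5)*8))
```

```text
6.925 [526.85474956  17.66229375 184.67070857] 16.081963215347294 [ 0.03802619  0.2191149  -1.51770504]
526.9 18 [[158.0, 432.0], [159.0, 392.0], [160.0, 351.0], [165.0, 182.0], [168.0, 103.0]]
529.9 18 [[170.0, 427.0], [171.0, 387.0], [172.0, 347.0], [178.0, 178.0], [180.0, 99.0]]
526.9 21 [[150.0, 425.0], [151.0, 385.0], [152.0, 344.0], [157.0, 175.0], [159.0, 96.0]]
[[157.47827489 452.49134108]]
```

View pics/s4c.png

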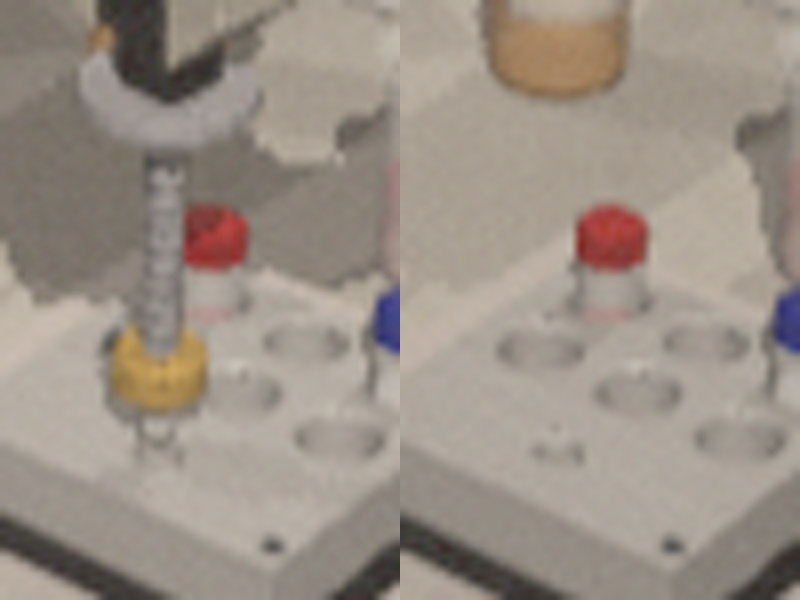

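Rod and collar columns (166 at the top, 159 at the collar) match the predicted axis over the well at (157,452), so I'm aligned to under a millimetre sideways. I'll lower in small steps.

Request:
send_rows(deltas=[0, 0, -0.01, 0, 0, 0, 0, 0, -0.02, 0, 0, 0, 0, 0, -0.028, 0, 0, 0, 0, 0, -0.034, 0, 0, 0, 0, 0, -0.034, 0, 0, 0])

```text
time: 7.6
tcp_pos: [526.8, 17.8, 177.8]
eef_rot: [-1.567, -0.123, 0.124]
contact_force: [-0.6, 0.1, -1.6]
width: 16.2
```

Request:
send_rows(deltas=[0, 0, -0.005, 0, 0, 0, 0, 0, -0.01, 0, 0, 0, 0, 0, -0.015, 0, 0, 0, 0, 0, -0.015, 0, 0, 0])

```text
time: 8.1
tcp_pos: [526.8, 17.8, 174.9]
eef_rot: [-1.567, -0.123, 0.123]
contact_force: [0.2, 0.5, -1.6]
width: 16.2
```

Run:
```python
from h import *
s=env.sense();print(s['time'],s['tcp_pos'],s['width'],s['contact_force'],s['torque'])
a,_=snap('scene','s5')
g=lambda a:np.clip(255*(a/255.)**.6,0,255).astype('u1')
cv2.imwrite('pics/s5c.png',cv2.resize(g(a[190:265,320:370]),(400,600),interpolation=cv2.INTER_CUBIC))
```

```text
8.1 [526.79127882  17.753174   174.86332153] 16.229163315605955 [ 0.16333544  0.52552034 -1.61632307] [ 0.13107176 -0.04815814  0.05259266]
```

View pics/s5c.png

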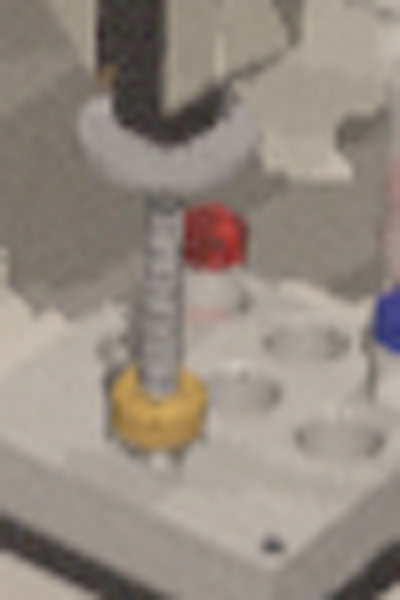

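Request:
send_rows(deltas=[0, 0, -0.01, 0, 0, 0, 0, 0, -0.02, 0, 0, 0, 0, 0, -0.03, 0, 0, 0, 0, 0, -0.04, 0, 0, 0, 0, 0, -0.04, 0, 0, 0])

```text
time: 8.78
tcp_pos: [526.8, 17.7, 166.9]
eef_rot: [-1.567, -0.123, 0.123]
contact_force: [0.4, 0.3, -1.3]
width: 16.2
```

Request:
send_rows(deltas=[0, 0, -0.01, 0, 0, 0, 0, 0, -0.02, 0, 0, 0, 0, 0, -0.03, 0, 0, 0, 0, 0, -0.04, 0, 0, 0, 0, 0, -0.045, 0, 0, 0])

```text
time: 9.4
tcp_pos: [526.8, 17.7, 157.8]
eef_rot: [-1.567, -0.123, 0.123]
contact_force: [-0.2, 1.2, 2.8]
width: 15.8
```

Request:
send_rows(deltas=[0, 0, 0, 0, 0, 0, 0, 0, 0, 0, 0, 0])

```text
time: 9.65
tcp_pos: [526.8, 17.7, 157.8]
eef_rot: [-1.567, -0.123, 0.124]
contact_force: [0.4, 0.2, -0.3]
width: 16.4
```

Request:
send_rows(deltas=[0, 0, -0.005, 0, 0, 0, 0, 0, -0.01, 0, 0, 0, 0, 0, -0.015, 0, 0, 0, 0, 0, -0.015, 0, 0, 0], grip_force=11)

```text
time: 10.15
tcp_pos: [526.8, 17.7, 154.8]
eef_rot: [-1.567, -0.123, 0.123]
contact_force: [-0.2, -0.4, 0.0]
width: 16.3
```

Request:
send_rows(deltas=[0, 0, -0.002, 0, 0, 0, 0, 0, -0.004, 0, 0, 0, 0, 0, -0.006, 0, 0, 0, 0, 0, -0.008, 0, 0, 0, 0, 0, -0.01, 0, 0, 0])

```text
time: 10.78
tcp_pos: [526.8, 17.7, 152.9]
eef_rot: [-1.567, -0.123, 0.123]
contact_force: [0.3, 0.0, 1.9]
width: 16.6
```

Request:
send_rows(deltas=[0, 0, -0.002, 0, 0, 0, 0, 0, -0.004, 0, 0, 0, 0, 0, -0.006, 0, 0, 0, 0, 0, -0.008, 0, 0, 0, 0, 0, -0.01, 0, 0, 0])

```text
time: 11.4
tcp_pos: [526.8, 17.7, 150.9]
eef_rot: [-1.567, -0.123, 0.123]
contact_force: [-0.3, 0.2, 2.0]
width: 16.1
```

Request:
send_rows(deltas=[0, 0, -0.002, 0, 0, 0, 0, 0, -0.004, 0, 0, 0, 0, 0, -0.006, 0, 0, 0, 0, 0, -0.008, 0, 0, 0, 0, 0, -0.01, 0, 0, 0])

```text
time: 12.02
tcp_pos: [526.8, 17.7, 148.9]
eef_rot: [-1.567, -0.123, 0.123]
contact_force: [-0.3, 0.8, 1.3]
width: 16.3
```

Request:
send_rows(deltas=[0, 0, -0.002, 0, 0, 0, 0, 0, -0.004, 0, 0, 0, 0, 0, -0.006, 0, 0, 0, 0, 0, -0.008, 0, 0, 0, 0, 0, -0.01, 0, 0, 0])

```text
time: 12.65
tcp_pos: [526.8, 17.7, 146.9]
eef_rot: [-1.567, -0.123, 0.123]
contact_force: [0.2, -0.4, 2.4]
width: 16.4
```

Request:
send_rows(deltas=[0, 0, -0.002, 0, 0, 0, 0, 0, -0.004, 0, 0, 0, 0, 0, -0.006, 0, 0, 0, 0, 0, -0.008, 0, 0, 0, 0, 0, -0.01, 0, 0, 0])

```text
time: 13.28
tcp_pos: [526.8, 17.7, 144.9]
eef_rot: [-1.567, -0.123, 0.123]
contact_force: [-0.5, 0.0, 1.8]
width: 16.4
```

Request:
send_rows(deltas=[0, 0, -0.002, 0, 0, 0, 0, 0, -0.004, 0, 0, 0, 0, 0, -0.006, 0, 0, 0, 0, 0, -0.008, 0, 0, 0, 0, 0, -0.01, 0, 0, 0])

```text
time: 13.9
tcp_pos: [527.1, 17.7, 143.6]
eef_rot: [-1.567, -0.124, 0.122]
contact_force: [-1.4, 0.4, 8.4]
width: 15.7
```

Request:
send_rows(deltas=[0, 0, 0, 0, 0, 0, 0, 0, 0, 0, 0, 0])

```text
time: 14.15
tcp_pos: [527.1, 17.7, 143.6]
eef_rot: [-1.567, -0.124, 0.123]
contact_force: [-0.8, 0.4, 7.1]
width: 16.1
```

Run:
```python
from h import *
s=env.sense();print(s['time'],s['tcp_pos'],s['width'],s['contact_force'],s['torque'],s['eef_rot'])
a,_=snap('scene','s6')
g=lambda a:np.clip(255*(a/255.)**.6,0,255).astype('u1')
cv2.imwrite('pics/s6c.png',cv2.resize(g(a[190:265,320:370]),(400,600),interpolation=cv2.INTER_CUBIC))
```

```text
14.15 [527.11092949  17.73778155 143.58147166] 16.097724211697535 [-0.79799267  0.37795079  7.06413395] [ 0.13393958  0.10754402 -0.02004183] [-1.56735207 -0.12433774  0.12257352]
```

View pics/s6c.png

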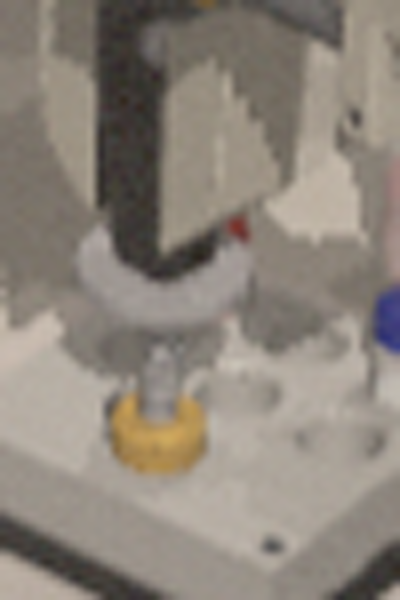

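Request:
send_rows(deltas=[0, 0, -0.001, 0, 0, 0, 0, 0, -0.002, 0, 0, 0, 0, 0, -0.002, 0, 0, 0, 0, 0, -0.002, 0, 0, 0])

```text
time: 14.7
tcp_pos: [527.3, 17.7, 143.5]
eef_rot: [-1.567, -0.125, 0.122]
contact_force: [-0.7, 1.2, 9.1]
width: 15.9
```

Request:
send_rows(deltas=[0, 0, 0.005, 0, 0, 0, 0, 0, 0.005, 0, 0, 0, 0, 0, 0.02, 0, 0, 0, 0, 0, 0.05, 0, 0, 0, 0, 0, 0.08, 0, 0, 0], grip_force=20)

```text
time: 15.32
tcp_pos: [526.8, 17.8, 158.8]
eef_rot: [-1.567, -0.123, 0.124]
contact_force: [1.3, 1.0, -3.0]
width: 15.8
```

Request:
send_rows(deltas=[0, 0, 0.05, 0, 0, 0, 0, 0, 0.1, 0, 0, 0, 0, 0, 0.15, 0, 0, 0, 0, 0, 0.2, 0, 0, 0, 0, 0, 0.2, 0, 0, 0])

```text
time: 15.95
tcp_pos: [527.1, 17.6, 199.5]
eef_rot: [-1.568, -0.125, 0.122]
contact_force: [0.4, 0.4, -1.0]
width: 15.9
```

Run:
```python
from h import *
s=env.sense();print(s['time'],s['tcp_pos'],s['width'],s['contact_force'])
a,_=snap('scene','s7')
g=lambda a:np.clip(255*(a/255.)**.6,0,255).astype('u1')
cv2.imwrite('pics/s7c.png',cv2.resize(g(a[165:265,310:380]),(420,600),interpolation=cv2.INTER_CUBIC))
```

```text
15.95 [527.13137146  17.58691869 199.52829972] 15.920310392879967 [ 0.39699687  0.36978375 -1.04793791]
```

View pics/s7c.png

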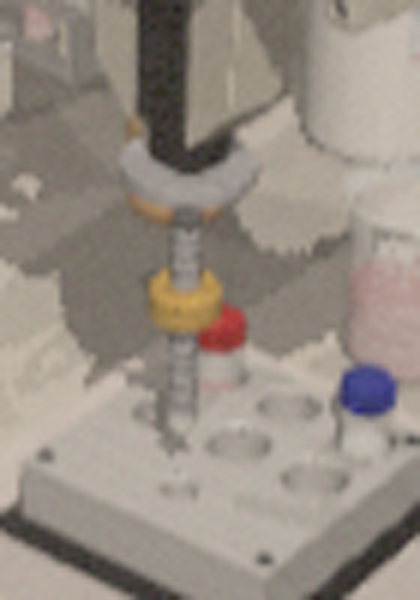

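The collar now sits mid-rod (crop 185,300) and the tip is clear at (180,425). I'll carry the gauge back to the stand.

Request:
send_rows(deltas=[0, 0, 0.075, 0, 0, 0, -0.03, 0.15, 0.075, 0, 0, 0, -0.06, 0.4, 0.075, 0, 0, 0, -0.1, 0.65, 0.075, 0, 0, 0, -0.12, 0.85, 0.075, 0, 0, 0])

```text
time: 16.62
tcp_pos: [502.4, 189.5, 214.3]
eef_rot: [-1.567, -0.124, 0.124]
contact_force: [0.7, 0.6, -1.6]
width: 16.1
```

Request:
send_rows(deltas=[-0.03, 0.15, 0, 0, 0, 0, -0.06, 0.35, 0, 0, 0, 0, -0.075, 0.45, 0, 0, 0, 0, -0.075, 0.5, 0, 0, 0, 0, -0.075, 0.5, 0, 0, 0, 0])

```text
time: 17.25
tcp_pos: [488.0, 287.5, 213.5]
eef_rot: [-1.568, -0.124, 0.124]
contact_force: [-0.2, -0.1, -1.4]
width: 15.7
```

Request:
send_rows(deltas=[0, 0, 0, 0, 0, 0, 0, 0, 0, 0, 0, 0, 0, 0, 0, 0, 0, 0])

```text
time: 17.62
tcp_pos: [488.0, 287.2, 213.6]
eef_rot: [-1.567, -0.123, 0.123]
contact_force: [-0.4, 0.2, -1.9]
width: 15.6
```

Run:
```python
from h import *
s=env.sense();print(s['time'],s['tcp_pos'],s['width'],s['contact_force'],s['eef_rot'])
a,_=snap('scene','s8');
g=lambda a:np.clip(255*(a/255.)**.6,0,255).astype('u1')
cv2.imwrite('pics/s8c.png',cv2.resize(g(a[120:240,210:300]),(450,600),interpolation=cv2.INTER_CUBIC))
x,y,z=s['tcp_pos'];zt=z-94.7
print(((proj('scene',[[x,y,zt+h] for h in(0,36,46,78)]+[[488.5,288,98]])-[210,120]+.5)*5).round(0).tolist())
```

```text
17.625 [487.9931624  287.1778567  213.62431709] 15.626176191758907 [-0.37782168  0.19736538 -1.87911106] [-1.56725578 -0.12278636  0.12270598]
[[203.0, 263.0], [196.0, 182.0], [194.0, 158.0], [187.0, 82.0], [207.0, 308.0]]
```

View pics/s8c.png

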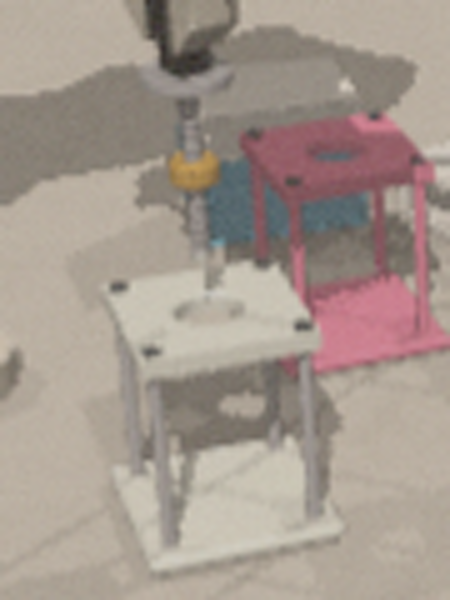

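Run:
```python
from h import *
a=cv2.imread('pics/s8.png');o=cv2.imread('pics/s1.png')
g=lambda a:np.clip(255*(a/255.)**.6,0,255).astype('u1')
f=lambda a:cv2.resize(g(a[130:190,232:272]),(400,600),interpolation=cv2.INTER_NEAREST)
cv2.imwrite('pics/s8d.png',np.hstack([f(a),f(o)]))
```

```text
(no output)
```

View pics/s8d.png

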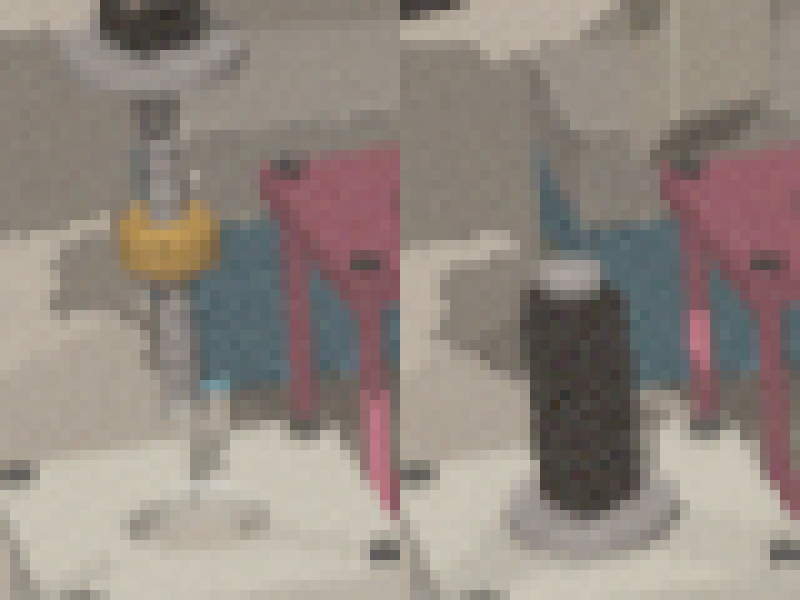

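The tip is at crop (180,415), where I predicted it; the sliver beside it is background. The hole centre at (198,517) is also where expected, so I'll lower into the stand.

Request:
send_rows(deltas=[0, 0, -0.08, 0, 0, 0, 0, 0, -0.16, 0, 0, 0, 0, 0, -0.24, 0, 0, 0, 0, 0, -0.3, 0, 0, 0, 0, 0, -0.3, 0, 0, 0])

```text
time: 18.3
tcp_pos: [487.3, 287.5, 152.5]
eef_rot: [-1.568, -0.122, 0.125]
contact_force: [0.4, -0.1, -1.4]
width: 16.5
```

Request:
send_rows(deltas=[0, 0, -0.05, 0, 0, 0, 0, 0, -0.1, 0, 0, 0, 0, 0, -0.15, 0, 0, 0, 0, 0, -0.17, 0, 0, 0, 0, 0, -0.17, 0, 0, 0])

```text
time: 18.92
tcp_pos: [487.7, 287.7, 119.2]
eef_rot: [-1.567, -0.123, 0.124]
contact_force: [0.4, 0.3, -0.7]
width: 15.9
```

Run:
```python
from h import *
s=env.sense();print(s['time'],s['tcp_pos'],s['width'],s['contact_force'],s['eef_rot'])
a,_=snap('scene','s9');
g=lambda a:np.clip(255*(a/255.)**.6,0,255).astype('u1')
cv2.imwrite('pics/s9c.png',cv2.resize(g(a[140:240,220:295]),(450,600),interpolation=cv2.INTER_CUBIC))
```

```text
18.925 [487.68229242 287.65762927 119.18931494] 15.853729653897659 [ 0.37913496  0.34256078 -0.71268635] [-1.5674063  -0.12294247  0.12387181]
```

View pics/s9c.png

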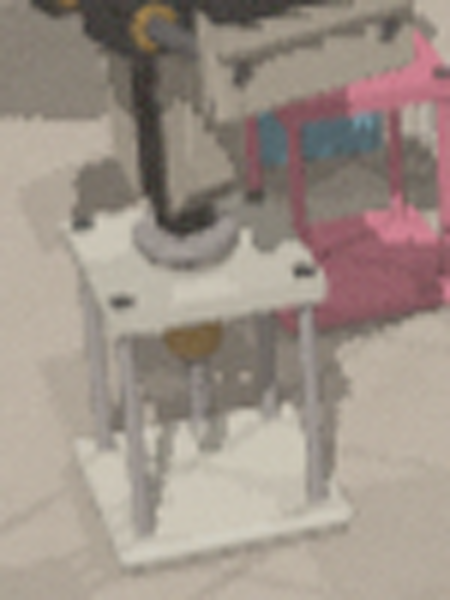

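The rod and collar are through the hole, with the guard just above the plate. I'll lower the last few mm.

Request:
send_rows(deltas=[0, 0, -0.006, 0, 0, 0, 0, 0, -0.012, 0, 0, 0, 0, 0, -0.018, 0, 0, 0, 0, 0, -0.022, 0, 0, 0, 0, 0, -0.022, 0, 0, 0])

```text
time: 19.6
tcp_pos: [487.7, 287.7, 115.1]
eef_rot: [-1.567, -0.123, 0.124]
contact_force: [0.6, 0.6, -1.0]
width: 15.8
```

Request:
send_rows(deltas=[0, 0, -0.003, 0, 0, 0, 0, 0, -0.005, 0, 0, 0, 0, 0, -0.005, 0, 0, 0])

```text
time: 19.98
tcp_pos: [487.9, 287.8, 114.6]
eef_rot: [-1.567, -0.124, 0.123]
contact_force: [-1.6, -1.4, 3.5]
width: 15.9
```

The guard seated at TCP z 114.6, the same height as at pick-up, so the gauge did not slip in the grip. Now I'll release.

Request:
send_rows(deltas=[0, 0, 0.001, 0, 0, 0, 0, 0, 0.001, 0, 0, 0, 0, 0, 0.001, 0, 0, 0, 0, 0, 0.001, 0, 0, 0, 0, 0, 0.001, 0, 0, 0], gripper=1)

```text
time: 20.6
tcp_pos: [487.8, 287.7, 114.3]
eef_rot: [-1.567, -0.123, 0.123]
contact_force: [0.3, 0.7, 0.0]
width: 61.3
```

Request:
send_rows(deltas=[0, 0, 0, 0, 0, 0, 0, 0, 0, 0, 0, 0, 0, 0, 0, 0, 0, 0, 0, 0, 0, 0, 0, 0])

```text
time: 21.1
tcp_pos: [487.8, 287.7, 114.3]
eef_rot: [-1.567, -0.123, 0.123]
contact_force: [0.9, -0.1, 0.6]
width: 91.4
```

Request:
send_rows(deltas=[0, 0, 0.05, 0, 0, 0, 0, 0, 0.2, 0, 0, 0, 0, 0, 0.4, 0, 0, 0, 0, 0, 0.6, 0, 0, 0, 0, 0, 0.6, 0, 0, 0])

```text
time: 21.72
tcp_pos: [489.4, 288.4, 238.6]
eef_rot: [-1.565, -0.129, 0.118]
contact_force: [-0.5, -0.4, -0.2]
width: 91.9
```

Request:
send_rows(deltas=[-0.3, 0.2, 0, 0, 0, 0, -0.6, 0.4, 0, 0, 0, 0, -0.8, 0.5, 0, 0, 0, 0, -0.8, 0.5, 0, 0, 0, 0, -0.8, 0.5, 0, 0, 0, 0])

```text
time: 22.35
tcp_pos: [328.0, 387.6, 234.2]
eef_rot: [-1.568, -0.124, 0.124]
contact_force: [-0.1, -0.6, 0.7]
width: 91.8
```

Run:
```python
from h import *
s=env.sense();print(s['time'],s['tcp_pos'],s['width'],s['contact_force'])
a,_=snap('scene','s10');b,_=snap('top','t10')
g=lambda a:np.clip(255*(a/255.)**.6,0,255).astype('u1')
cv2.imwrite('pics/s10c.png',np.hstack([cv2.resize(g(a[140:240,220:295]),(450,600),interpolation=cv2.INTER_CUBIC),cv2.resize(g(b[230:270,245:268]),(345,600),interpolation=cv2.INTER_CUBIC)]))
# collar estimate on rod axis
for r in(34,36,38):print(r,((proj('scene',[[488,288,20+r],[488,288,30+r],[488,288,20]])-[220,140]+.5)*6).round(0).tolist())
for n,k in(('scene',((340,180),(345,235),(378,212),(346,220),(371,230))),('top',((272,154),(330,150),(369,213),(392,206)))):
  i0=cv2.imread(f'pics/{n}0.png').astype(int);i1=(a if n=='scene' else b).astype(int)
  print(n,[np.abs(i0-i1)[v-8:v+9,u-8:u+9].mean().round(1) for u,v in k])
```

```text
22.35 [327.95404106 387.61413574 234.22489947] 91.81784811288713 [-0.10762133 -0.55934275  0.69569179]
34 [[197.0, 362.0], [195.0, 337.0], [204.0, 445.0]]
36 [[196.0, 357.0], [194.0, 332.0], [204.0, 445.0]]
38 [[196.0, 352.0], [194.0, 327.0], [204.0, 445.0]]
scene [np.float64(3.0), np.float64(4.6), np.float64(3.0), np.float64(3.8), np.float64(3.7)]
top [np.float64(0.7), np.float64(0.7), np.float64(3.9), np.float64(3.4)]
```

View pics/s10c.png

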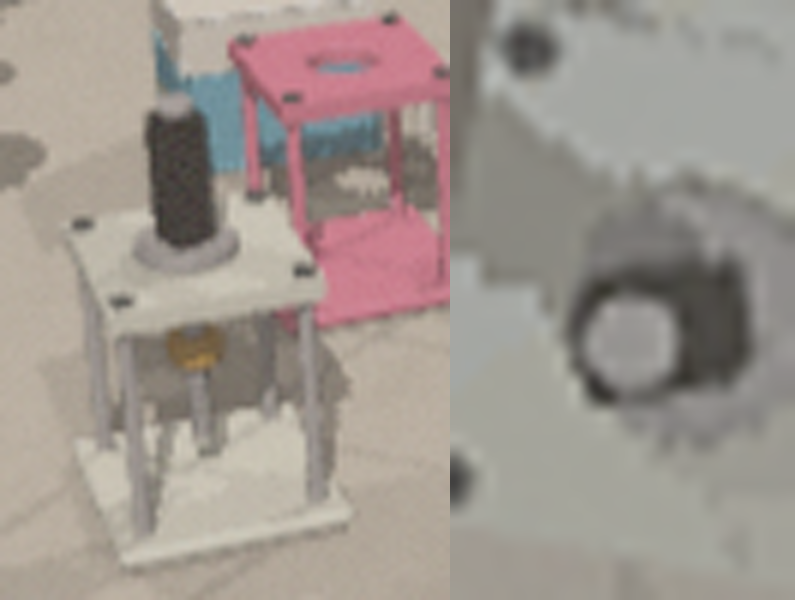

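View pics/s10.png

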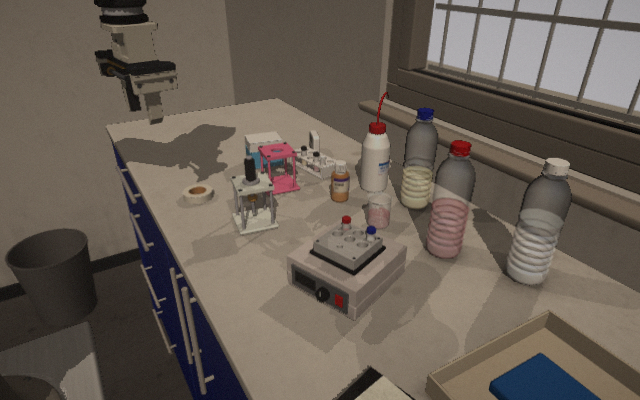

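The gauge hangs upright and released: handle at crop (180,175), guard flat on the plate, collar at (195,347). Nothing else has moved, so I'm handing in.

Request:
send_rows(deltas=[0, 0, 0, 0, 0, 0, 0, 0, 0, 0, 0, 0])

```text
time: 22.7
tcp_pos: [328.5, 387.2, 234.1]
eef_rot: [-1.567, -0.122, 0.122]
contact_force: [0.2, -0.7, 0.7]
width: 91.7
```

```bash
python3 -c "
from rig import env
print(env.hand_in())"
```

```text
the job is handed in; nothing more can be done
None
```

I measured the probe well with the gauge, hung the gauge back in the white stand and handed the job in at about 23 s. No verdict was reported.

- **Measurement:** The rod met a hard stop about 36 mm below the block's face. The wrist reading rose from about 2 N while the collar slid to about 9 N, or about 11 N above its unloaded reading, so well under the limit. At that point the picture showed the collar on the block's face.
- **Gauge in the stand:** The guard seated at the same gripper height as at pick-up, within about 0.1 mm, so the gauge had not slipped in the grip. The last pictures show it upright and released, with the guard flat on the plate and the collar about 36 mm up the rod. The collar position is judged from pixels only, so it is good to about 1–2 mm.
- **Everything else:** The last pictures show the vials, beaker and dropper bottle where they started. The only forces I saw apart from the rod bottoming were a few newtons from the sliding collar and from seating the guard.
- **Doubtful check:** The two camera fits for the handle's yaw disagreed (about 11° from the top view, about 0° from the scene view). I used 9° and the grip closed cleanly. No check failed.

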